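# Close a gramophone sound box

### The job

Close the sound box on the bench: lay the small stemmed diaphragm flat, stem up, in the bottom of the brass barrel and let go of it. Then set the two-eared retaining ring on top of it with its ears clear of the two steel claws, and turn the ring about a quarter turn clockwise (seen from above) until its ears are fully under the claws; leave it locked and let go.

Things in the scene. Friction and masses are not known exactly. Their poses are not given: they have to be found in the camera images.
- housing: Fixed sound-box housing: open brass barrel 84 mm across on a dark steel foot, between two steel claws. Origin: centre of underside, on the bench; z up the barrel axis; y is the line through both claws. Inner floor 15 mm up; bore 64 mm across to 23 mm up, flaring to 76 at the rim, 30 up. Beside its x sides, open fingers have room above the rim.
- claw (a point): Middle of the top of the claw at the housing's +y; its twin is at -y. Each overhangs from 66 in to 39 mm from the barrel axis, 30 mm wide, underside 41, top 47 mm up. A stop 15 mm off the y line closes the +x side of the +y claw and the -x side of the -y claw, so ears enter only by turning clockwise seen from above.
- diaphragm: Aluminium disc 52 mm across, 6 mm thick, 40-85 g, with an upright round brass stem, 12 mm across, in its centre, rising to 32 mm above the underside; grip the stem. Origin: centre of underside; z up the stem. Starts stem up on the bench. Has 6 mm play all round in the bore. A look-alike is 80 mm across and does not fit.
- ring: Retaining ring, steel, 0.1-0.2 kg, upright on the bench. Origin: centre of underside, z up. Spigot 52 across, 11 tall; flange 66 across, 11-16 up; ears along +x and -x, same height, 20 wide, to 46 mm out. Handle to grip: bar along x, 60 long, 14 thick, 32-52 up, over a 38 mm hole. Seated on the disc: underside 21 mm above bench. Goes in with ears 45-90 deg off the claw line; turns easily. A look-alike has no ears.
Mind the look-alikes: they are no part of the job. Leave any turquoise look-alike of the ring alone.

How it is judged:
By the outcome, as a careful person would: the job done as asked, in the order asked, and still so for the second after the job is handed in, with the robot touching nothing.
It also fails if it takes over 61 s, if anything falls off the work surface, if the arm or the gripper's body presses on something with over 40 N, if the wrist force passes 120 N, or if a joint passes its speed limit or range.

### The arm

A 6-joint arm with a two-finger parallel gripper is mounted at the origin on the work surface. World frame = base frame: x ahead of the robot, y to its left, z up, the work surface at z = 0. Lengths are in m, angles in rad, forces in N, time in s.
With the tool pointing down it reaches from about 0.35 to 0.725 m from the base axis. Payload 4.3 kg.
Tool frame: the origin (TCP) lies midway between the tips of the shut fingers; the grasp point (between the pads) lies 19 mm behind it; z points along the fingers, y is the direction in which the jaws open and shut (so a half turn about z gives the same grasp; the last joint's range is limited). The gripper opens to 85 mm and grips with 20 to 120 N. Pads are 22 mm wide; open, the fingers measure 114 mm over their backs; the gripper's body (76 mm by 85 mm) begins 54 mm behind the grasp point. The pads swing forward as they close: fully open they stand 13 mm farther back than shut.
Start: joints at [-1.314, 0.377, 0.081, 1.274, 0, 1.46], TCP at [0.206, -0.537, 0.231] pointing down, gripper open.
Joint ranges: [-2.72, 2.72], [-0.84, 1.66], [-1.02, 1.22], [-1.77, 2.12], [-1.37, 1.28], [-3.14, 3.14]. Speed limits (rad/s): [2.57, 2.57, 3.14, 3.14, 3.14, 3.14].

### API

Orientations are given as a 3x3 rotation matrix whose columns are the frame's x, y, z axes.
In Python, from plant import arm, cams gives the robot as it stands.
- The arm moves only by the tool jog_arm, never from a script. Its argument "increments" is a list of rows, each a list of 3 entries, a list of its own where there are three numbers: the opening, from 0 (shut) to 1 (fully open), then the shift along the tool's x, y, z in cm, then the turn about the tool's z in rad. In form: [[gripper, [dx, dy, dz], twist], ...]. A call has exactly 10 rows; each row is the pose to reach, as a shift and turn from the pose measured when the call began, along the tool's axes at that moment; what a row does not reach only later rows make up. A row lasts 1/8 s, in which the tool goes at most 62.5 mm and 10.7 degrees, less where a joint would pass 70% of its speed; a pose out of reach is approached as far as the arm can. A call with a gripper value outside its range is refused whole. The fingers move at their own pace and stop on an object; "grip_force" is the grip in N (left out, the last holds). Time passes only in rows, so rows that repeat a pose let the fingers close, or fill a call up. It gives the time, the measured TCP pose, the force and the opening at its end, in the units of the state.
- arm.state(): the state, without advancing time (a new reading comes with each control period).
- cams.capture(name): name is "scene" or "top" or "wrist"; returns the picture (420x560x3 uint8, red, green, blue); there is no depth.
- cams.calibration(name): a dict with "mtx" (3x3 intrinsics, pixels), "dist_coeffs" ([k1, k2, p1, p2, k3] as OpenCV has them; the pictures are not rectified), "T" (4x4, takes a point from camera to world coordinates). Camera axes: x right, y down, z forward; pixel columns grow to the right and rows downward; lengths in m; the calibration is good to about 2 mm. A picture is of the moment at which its call begins: read the wrist's pose just before it. calibration takes no time and is no camera call; for the wrist camera it gives the pose at the moment of the call.
- arm.finish_job(): hands the job in, once; it reports no verdict.
The state is a dict: "time_s": time; "q": joint angles; "joint_velocities": joint speeds; "joint_torque": joint torques, N m; "ee_pos": TCP position; "tool_rot": TCP orientation; "wrist_force": force on the tool from outside, world axes, zero at the start; "ft_torque": the same for the moment, N m; "opening": opening from 0.0 (shut) to 1.0 (fully open).
Only numpy, scipy, OpenCV 4.12 (cv2) and the standard library are available. Lean on these libraries where they do the work, as an engineer would, in place of code of your own. Each camera call takes 0.05 s, during which the arm holds its last target.

## Working session

There is one attempt and no reset: what is moved stays moved. The work goes in short steps, Python scripts to look and compute and a tool call to move; the robot and the scene stay as the last step left them, time stands still between calls to the robot, and variables do not carry over. Pictures are saved under pics/ and viewed, and the job is handed in when it is done.

Besides the shell and the picture viewer there is one more tool, called after "Request:" as name(argument=value, ...) on one line, values as JSON. jog_arm: Moves the arm, as the interface text tells. Its arguments: {"type":"object","properties":{"increments":{"type":"array","items":{"type":"array"}},"grip_force":{"type":"number"}},"required":["increments"]}

```bash
ls; mkdir -p pics; python3 - <<'E'
from plant import arm,cams
import cv2,numpy as np
s=arm.state(); print({k:np.round(v,3).tolist() for k,v in s.items()})
for n in ["scene","top"]:
    c=cams.calibration(n); print(n,np.round(c["mtx"],1).tolist(),c["dist_coeffs"],np.round(c["T"],3).tolist())
    cv2.imwrite(f"pics/{n}0.png",cams.capture(n)[:,:,::-1])
E
```

```text
pics
{'time_s': 0.0, 'q': [-1.314, 0.378, 0.08, 1.274, -0.0, 1.461], 'joint_velocities': [0.001, -0.0, -0.001, -0.002, -0.0, -0.001], 'joint_torque': [0.0, -46.36, 26.988, 0.021, 0.0, -0.0], 'ee_pos': [0.206, -0.536, 0.23], 'tool_rot': [[0.933, 0.359, -0.001], [0.359, -0.933, 0.002], [0.0, -0.002, -1.0]], 'wrist_force': [-0.091, 0.321, 0.028], 'ft_torque': [0.024, -0.018, -0.014], 'opening': 0.998}
scene [[447.1, 0.0, 276.0], [0.0, 447.1, 207.1], [0.0, 0.0, 1.0]] [-0.01000324  0.          0.          0.          0.        ] [[-0.452, 0.691, -0.565, 1.125], [0.892, 0.358, -0.277, 0.327], [0.011, -0.629, -0.778, 0.874], [0.0, 0.0, 0.0, 1.0]]
top [[418.2, 0.0, 281.3], [0.0, 418.2, 210.8], [0.0, 0.0, 1.0]] [-0.11345802  0.          0.          0.          0.        ] [[0.015, -0.986, 0.165, 0.377], [-1.0, -0.019, -0.025, 0.062], [0.028, -0.164, -0.986, 0.961], [0.0, 0.0, 0.0, 1.0]]
```

View pics/scene0.png

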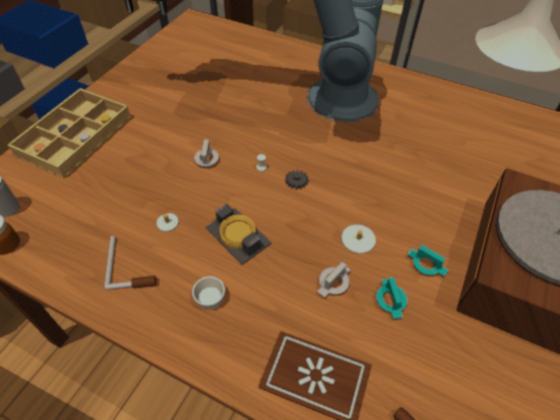

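View pics/top0.png

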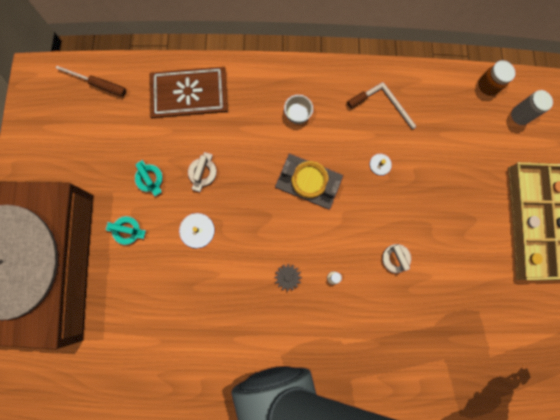

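```bash
cat > h.py <<'E'
import cv2,numpy as np
from plant import arm,cams
def ray(c,p):
    u=cv2.undistortPoints(np.array([[p]],float),c["mtx"],c["dist_coeffs"])[0,0]
    d=c["T"][:3,:3]@np.array([u[0],u[1],1]); return c["T"][:3,3],d/np.linalg.norm(d)
def onz(c,p,z):
    o,d=ray(c,p); return o+d*(z-o[2])/d[2]
def proj(c,P):
    T=np.linalg.inv(c["T"]); P=np.atleast_2d(np.array(P,float))
    return cv2.projectPoints(P,cv2.Rodrigues(T[:3,:3])[0],T[:3,3],c["mtx"],c["dist_coeffs"])[0][:,0]
def crop(im,x,y,w,h,k): return cv2.resize(im[y:y+h,x:x+w],None,fx=k,fy=k,interpolation=cv2.INTER_CUBIC)
E
python3 - <<'E'
from h import *
t=cv2.imread("pics/top0.png");s=cv2.imread("pics/scene0.png")
a=crop(t,260,130,100,90,4);b=crop(t,160,130,100,90,4)
c=crop(t,350,130,100,90,3);d=crop(t,350,220,100,90,4)
cv2.imwrite("pics/z1.png",np.hstack([a,b]));cv2.imwrite("pics/z2.png",np.hstack([cv2.resize(c,(400,360)),d]))
cv2.imwrite("pics/z3.png",np.hstack([crop(s,190,185,100,90,4),crop(s,300,230,100,90,4)]))
c=cams.calibration("top")
for n,p,z in [("hous",(310,180),.03),("dia",(381,163),.006),("ringL",(202,172),.016),("ringR",(397,258),.016)]: print(n,onz(c,p,z).round(3))
E
```

```text
hous [ 0.605 -0.026  0.03 ]
dia [ 0.657 -0.2    0.006]
ringL [0.623 0.224 0.016]
ringR [ 0.431 -0.229  0.016]
```

View pics/z1.png

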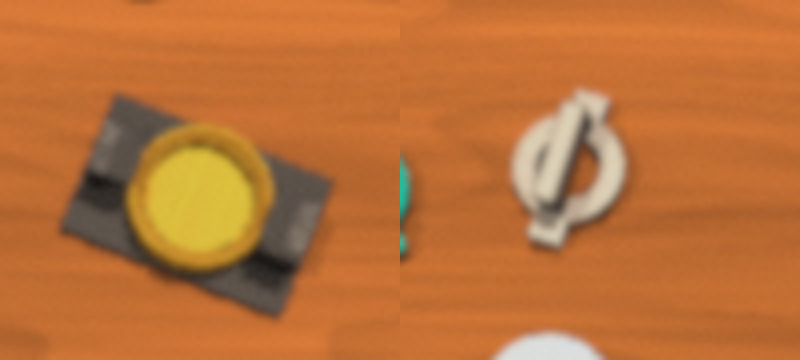

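View pics/z2.png

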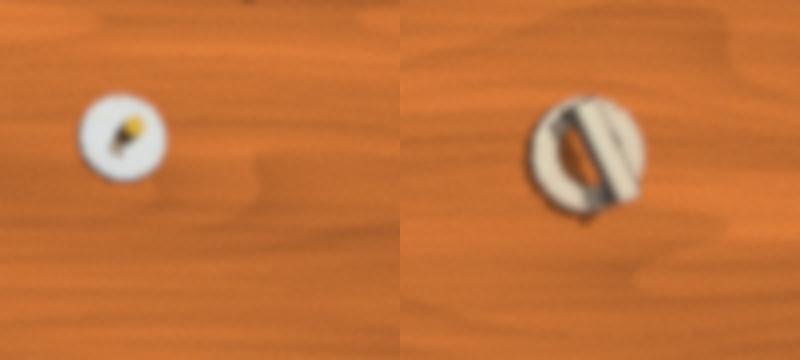

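View pics/z3.png

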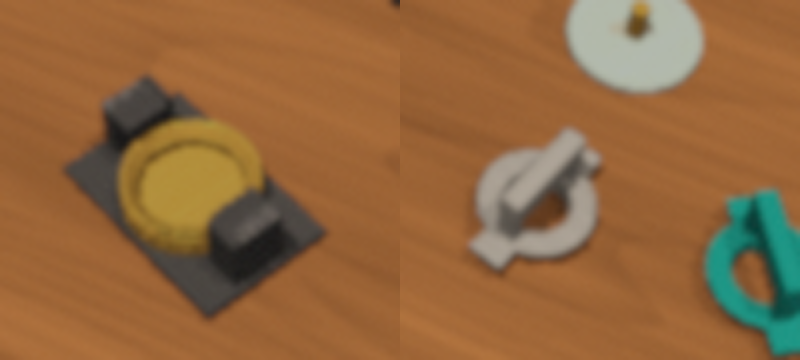

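```bash
python3 - <<'E'
from h import *
t=cv2.imread("pics/top0.png"); c=cams.calibration("top"); hsv=cv2.cvtColor(t,cv2.COLOR_BGR2HSV)
def blob(mask,x,y,r):
    m=np.zeros_like(mask); m[y-r:y+r,x-r:x+r]=mask[y-r:y+r,x-r:x+r]
    k=cv2.findContours(m,cv2.RETR_EXTERNAL,cv2.CHAIN_APPROX_NONE)[0]; return max(k,key=cv2.contourArea)
wh=((hsv[...,1]<90)&(hsv[...,2]>110)).astype(np.uint8)
def pl(pts,z): return np.array([onz(c,p,z)[:2] for p in pts])
k=blob(wh,381,163,22)[:,0]; P=pl(cv2.convexHull(k)[:,0],.006)
(cx,r)=cv2.minEnclosingCircle((P*1000).astype(np.float32)); print("dia",cx,r)
# stem tip yellow
k=blob(wh,202,172,26)[:,0]; P=(pl(k,.016)*1000).astype(np.float32); 
print("ring hull",cv2.minAreaRect(P), cv2.minEnclosingCircle(P))
yl=((hsv[...,0]>18)&(hsv[...,0]<32)&(hsv[...,1]>130)&(hsv[...,2]>60)).astype(np.uint8)
k=blob(yl,310,180,30)[:,0]; 
for z in (.03,):
  P=(pl(k,z)*1000).astype(np.float32); print("barrel",cv2.minEnclosingCircle(P),cv2.fitEllipse(P))
dk=((hsv[...,2]<110)&(hsv[...,1]<140)).astype(np.uint8)|yl
k=blob(dk,310,180,48)[:,0]; P=(pl(k,.005)*1000).astype(np.float32); print("foot",cv2.minAreaRect(P))
E
```

```text
dia (655.050537109375, -197.36334228515625) 27.1329288482666
ring hull ((623.3018798828125, 224.01324462890625), (65.19035339355469, 83.27352905273438), 41.46595764160156) ((623.3632202148438, 222.68170166015625), 46.519371032714844)
barrel ((609.0822143554688, -25.476913452148438), 42.570858001708984) ((606.2328491210938, -24.30886459350586), (74.00080108642578, 78.58159637451172), 71.09880828857422)
foot ((609.064208984375, -25.59038543701172), (136.7332000732422, 88.16399383544922), 68.60791015625)
```

Request:
jog_arm(increments=[[0.5,[5.4,-1.5,0.8],0],[0.5,[10.8,-3.1,1.6],0],[0.5,[16.2,-4.7,2.5],0],[0.5,[21.6,-6.2,3.5],0],[0.5,[27,-7.8,5],0],[0.5,[32.5,-9.3,6],0],[0.5,[38,-10.9,7],0],[0.5,[43.3,-12.4,8],0],[0.5,[48.7,-14,9],0],[0.5,[54.1,-15.5,10],0]], grip_force=40)

```text
time_s: 1.35
ee_pos: [0.6564, -0.1958, 0.1299]
tool_rot: [[0.933, 0.359, -0.001], [0.359, -0.933, 0.002], [-0.001, -0.002, -1.0]]
wrist_force: [-0.7, 0.4, -0.0]
opening: 0.499
```

```bash
python3 - <<'E'
from h import *
s=arm.state(); print({k:np.round(s[k],3).tolist() for k in ("time_s","q","ee_pos","tool_rot","joint_velocities","wrist_force","opening")})
c=cams.calibration("wrist");np.save("pics/cw1.npy",c,allow_pickle=True)
cv2.imwrite("pics/w1.png",cams.capture("wrist")[:,:,::-1]); print(c["T"].round(3).tolist(),c["mtx"].round(0).tolist())
E
```

```text
{'time_s': 1.35, 'q': [-0.383, 0.648, 0.259, 1.184, 0.001, 2.392], 'ee_pos': [0.656, -0.196, 0.13], 'tool_rot': [[0.933, 0.359, -0.001], [0.359, -0.933, 0.002], [-0.001, -0.002, -1.0]], 'joint_velocities': [0.58, 0.586, 0.826, 0.225, -0.002, 0.579], 'wrist_force': [-0.712, 0.422, -0.031], 'opening': 0.499}
[[0.358, -0.897, -0.258, 0.722], [-0.934, -0.345, -0.097, -0.17], [-0.002, 0.275, -0.961, 0.273], [0.0, 0.0, 0.0, 1.0]] [[309.0, 0.0, 283.0], [0.0, 309.0, 204.0], [0.0, 0.0, 1.0]]
```

View pics/w1.png

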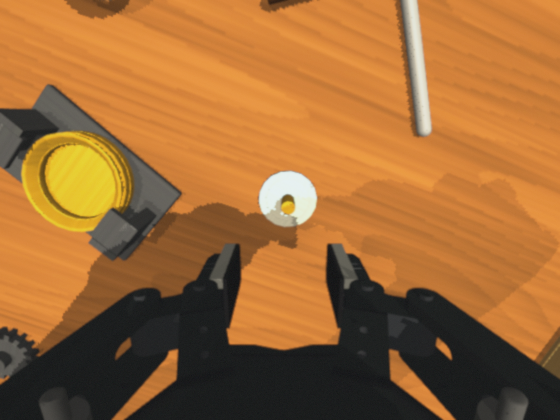

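```bash
python3 - <<'E'
from h import *
c=np.load("pics/cw1.npy",allow_pickle=True).item()
t=cv2.imread("pics/w1.png");hsv=cv2.cvtColor(t,cv2.COLOR_BGR2HSV)
m=np.zeros(t.shape[:2],np.uint8); m[150:250,240:340]=((hsv[...,1]<90)&(hsv[...,2]>140))[150:250,240:340]
k=max(cv2.findContours(m,0,1)[0],key=cv2.contourArea)
P=np.array([onz(c,p[0],.006)[:2] for p in k])*1000
print("dia",cv2.minEnclosingCircle(P.astype(np.float32)))
m=((hsv[...,0]>18)&(hsv[...,0]<32)&(hsv[...,1]>130)&(hsv[...,2]>150)).astype(np.uint8)
a=np.zeros_like(m);a[185:220,275:302]=m[185:220,275:302]
ys,xs=np.nonzero(a);print("stem top",xs.mean(),ys.mean(),onz(c,(xs.mean(),ys.mean()),.032))
k=max(cv2.findContours(m[:, :140].copy(),0,1)[0],key=cv2.contourArea)
P=np.array([onz(c,p[0],.03)[:2] for p in k])*1000
print("barrel",cv2.minEnclosingCircle(P.astype(np.float32)))
print(cams.calibration("wrist")["T"][:3,3],arm.state()["ee_pos"])
E
```

```text
dia ((655.9320068359375, -198.74827575683594), 26.13947105407715)
stem top 287.4577464788732 206.95070422535213 [ 0.65629551 -0.19855046  0.032     ]
barrel ((613.204345703125, -27.66610336303711), 44.14668273925781)
[ 0.72592886 -0.16459212  0.27036864] [ 0.6607065  -0.19015645  0.127513  ]
```

Request:
jog_arm(increments=[[0.5,[-0.7,0.6,1],0],[0.5,[-0.7,0.6,3],0],[0.5,[-0.7,0.6,5],0],[0.5,[-0.7,0.6,7],0],[0.5,[-0.7,0.6,8],0],[0.5,[-0.7,0.6,8],0],[0.5,[-0.7,0.6,8],0],[0.5,[-0.7,0.6,8],0],[0.5,[-0.7,0.6,8],0],[0.5,[-0.7,0.6,8],0]])

```text
time_s: 2.65
ee_pos: [0.6567, -0.1977, 0.0478]
tool_rot: [[0.931, 0.365, 0.001], [0.365, -0.931, 0.007], [0.004, -0.006, -1.0]]
wrist_force: [0.5, -0.1, -0.1]
opening: 0.501
```

Request:
jog_arm(increments=[[0.5,[-0.1,0.1,1.5],0],[0.5,[-0.1,0.1,3],0],[0.5,[-0.1,0.1,3.8],0],[0.5,[-0.1,0.1,3.8],0],[0.5,[-0.1,0.1,3.8],0],[0,[-0.1,0.1,3.8],0],[0,[-0.1,0.1,3.8],0],[0,[-0.1,0.1,3.8],0],[0,[-0.1,0.1,3.8],0],[0,[-0.1,0.1,3.8],0]])

```text
time_s: 3.9
ee_pos: [0.6567, -0.199, 0.0105]
tool_rot: [[0.931, 0.365, 0.002], [0.365, -0.931, 0.006], [0.004, -0.005, -1.0]]
wrist_force: [0.5, 1.4, 5.5]
opening: 0.117
```

Request:
jog_arm(increments=[[0,[0,0,-2],0],[0,[0,0,-5],0],[0,[0,0,-8],0],[0,[0.3,-3,-10],0],[0,[0.7,-7,-10],0],[0,[1.1,-11,-10],0],[0,[1.5,-15,-10],0],[0,[1.9,-17.9,-10],0],[0,[1.9,-17.9,-10],0],[0,[1.9,-17.9,-10],0]])

```text
time_s: 5.15
ee_pos: [0.6088, -0.0265, 0.111]
tool_rot: [[0.931, 0.364, 0.002], [0.364, -0.931, 0.006], [0.004, -0.004, -1.0]]
wrist_force: [-0.1, 0.7, -0.7]
opening: 0.12
```

```bash
python3 - <<'E'
from h import *
s=arm.state(); print({k:np.round(s[k],3).tolist() for k in ("time_s","q","ee_pos","tool_rot","wrist_force","opening")})
c=cams.calibration("wrist");np.save("pics/cw2.npy",c,allow_pickle=True)
w=cams.capture("wrist")[:,:,::-1];cv2.imwrite("pics/w2.png",w)
t=cams.capture("top")[:,:,::-1];cv2.imwrite("pics/t2.png",t)
E
```

```text
{'time_s': 5.15, 'q': [-0.15, 0.502, -0.042, 1.026, 0.006, 2.618], 'ee_pos': [0.609, -0.026, 0.111], 'tool_rot': [[0.931, 0.364, 0.002], [0.364, -0.931, 0.006], [0.004, -0.004, -1.0]], 'wrist_force': [-0.08, 0.657, -0.723], 'opening': 0.12}
```

View pics/w2.png

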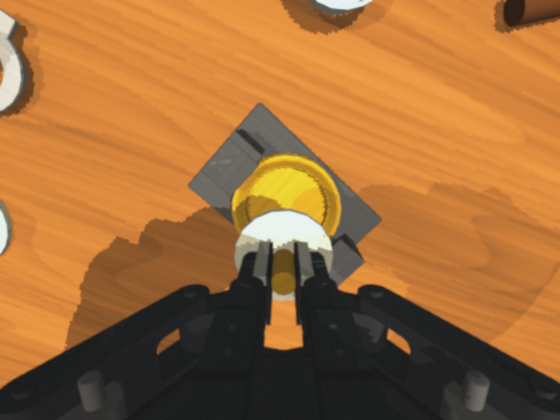

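```bash
python3 - <<'E'
from h import *
from scipy.optimize import least_squares
c=np.load("pics/cw2.npy",allow_pickle=True).item()
t=cv2.imread("pics/w2.png");hsv=cv2.cvtColor(t,cv2.COLOR_BGR2HSV)
n=c["T"][:3,3].copy();n[2]=.03;print("cam",c["T"][:3,3].round(3),"nadir px",proj(c,n))
m=((hsv[...,0]>17)&(hsv[...,0]<34)&(hsv[...,1]>130)&(hsv[...,2]>80)).astype(np.uint8);m[215:]=0;m[:,:225]=0;m[:,350:]=0
k=max(cv2.findContours(m,0,1)[0],key=cv2.contourArea)[:,0]
k=k[(k[:,1]<212)]
P=np.array([onz(c,p,.03)[:2] for p in k])*1000
# outer pts only
f=lambda q,R:np.hypot(P[:,0]-q[0],P[:,1]-q[1])-R
for R in (42,):
  r=least_squares(f,[609,-25],args=(R,),loss="soft_l1");print(r.x,np.abs(r.fun).mean(),r.fun.round(1)[::4])
r=least_squares(lambda q:np.hypot(P[:,0]-q[0],P[:,1]-q[1])-q[2],[609,-25,42]);print(r.x)
m2=((hsv[...,2]<120)&(hsv[...,1]<110)).astype(np.uint8)*255
C=crop(t,170,90,230,200,3)
for z,R in ((.03,42),(.03,38),(.015,32)):
  a=np.linspace(0,6.28,80);Q=proj(c,np.c_[.609+R/1000*np.cos(a),-.0255+R/1000*np.sin(a),z+0*a]);
  for p in (Q-[170,90])*3: cv2.circle(C,tuple(int(v) for v in p),1,(255,0,255),-1)
cv2.imwrite("pics/w2z.png",C)
E
```

```text
cam [ 0.674 -0.001  0.254] nadir px [[284.47061971 116.9052165 ]]
[610.84988095 -27.26998838] 7.725898202966879 [  1.7   1.5   1.5   1.1   1.5   0.9  -1.6  -2.8  -3.6  -3.6  -3.1  -2.8
  -1.4  -0.3  -0.4  -0.2  -0.5  -0.5 -25.5 -28.5 -31.5 -34.4 -37.3 -39.7
 -39.4 -37.1 -34.2 -31.1  -1.6  -1.6  -2.   -1.5  -1.4  -1.8  -1.2  -1.
  -1.1  -0.9  -0.3   0.1   0.4   0.3   0.5   0.9   0.8   1.    1.4   1.2
   1.3   1.5]
[628.449888   -21.2389274   29.62519914]
```

View pics/w2z.png

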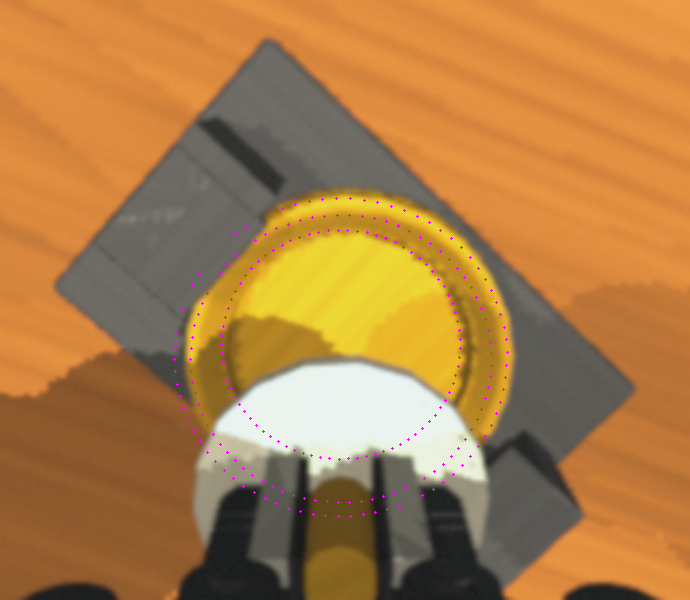

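Request:
jog_arm(increments=[[0,[0,0,1.5],0],[0,[0,0,3],0],[0,[0,0,4.5],0],[0,[0,0,6],0],[0,[0,0,7],0],[0,[0,0,7.6],0],[0,[0,0,8],0],[0,[0,0,8.3],0],[0,[0,0,8.5],0],[0,[0,0,8.5],0]])

```text
time_s: 6.5
ee_pos: [0.6093, -0.0265, 0.0263]
tool_rot: [[0.932, 0.363, 0.003], [0.363, -0.932, 0.006], [0.004, -0.004, -1.0]]
wrist_force: [-0.2, -0.7, -0.4]
opening: 0.123
```

```bash
python3 - <<'E'
from h import *
s=arm.state(); print({k:np.round(s[k],4).tolist() for k in ("time_s","ee_pos","wrist_force","opening")})
cv2.imwrite("pics/w3.png",cams.capture("wrist")[:,:,::-1])
E
```

```text
{'time_s': 6.5, 'ee_pos': [0.6093, -0.0265, 0.0263], 'wrist_force': [-0.2162, -0.6892, -0.383], 'opening': 0.1226}
```

View pics/w3.png

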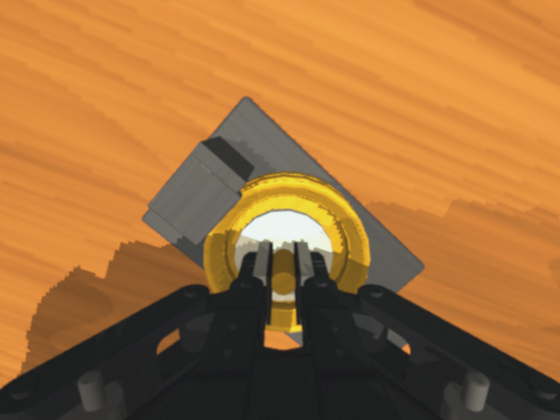

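Request:
jog_arm(increments=[[0,[0,0.1,0.1],0],[0,[0,0.1,0.1],0],[0.3,[0,0.1,0.1],0],[0.3,[0,0.1,0.1],0],[0.3,[0,0.1,0],0],[0.3,[0,0.1,-1],0],[0.3,[0,0.1,-3],0],[0.3,[0,0.1,-6],0],[0.3,[0,0.1,-10],0],[0.3,[0,0.1,-13],0]])

```text
time_s: 7.8
ee_pos: [0.6101, -0.0283, 0.1591]
tool_rot: [[0.932, 0.363, 0.005], [0.363, -0.932, 0.005], [0.007, -0.003, -1.0]]
wrist_force: [0.4, 0.5, -0.7]
opening: 0.298
```

```bash
python3 - <<'E'
from h import *
s=arm.state(); print({k:np.round(s[k],4).tolist() for k in ("time_s","q","ee_pos","wrist_force","opening")})
c=cams.calibration("wrist");np.save("pics/cw4.npy",c,allow_pickle=True)
w=cams.capture("wrist")[:,:,::-1]
cv2.imwrite("pics/w4.png",w)
E
```

```text
{'time_s': 7.8, 'q': [-0.1533, 0.4728, 0.0393, 1.1331, 0.006, 2.6163], 'ee_pos': [0.6101, -0.0283, 0.1591], 'wrist_force': [0.4213, 0.4672, -0.686], 'opening': 0.2981}
```

View pics/w4.png

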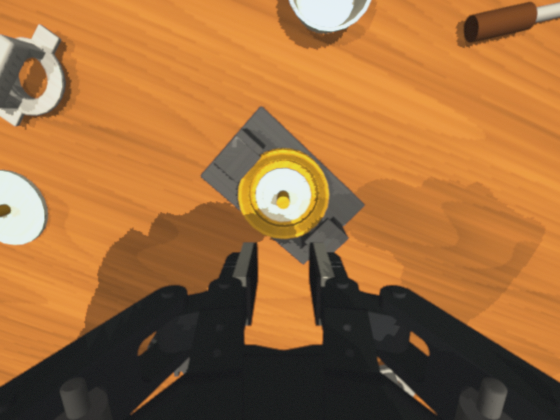

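```bash
python3 - <<'E'
from h import *
c=np.load("pics/cw4.npy",allow_pickle=True).item()
t=cv2.imread("pics/w4.png");hsv=cv2.cvtColor(t,cv2.COLOR_BGR2HSV)
def big(m):return max(cv2.findContours(m.astype(np.uint8),0,1)[0],key=cv2.contourArea)[:,0]
win=np.zeros(t.shape[:2],bool);win[95:275,190:375]=1
yl=(hsv[...,0]>17)&(hsv[...,0]<34)&(hsv[...,1]>130)&(hsv[...,2]>80)&win
k=big(yl);far=k[k[:,1]>170]
for nm,kk in (("all",k),("far",far)):
  P=np.array([onz(c,p,.03)[:2] for p in kk])*1000;print("rim",nm,cv2.minEnclosingCircle(P.astype(np.float32)))
wh=(hsv[...,1]<80)&(hsv[...,2]>120)&win;wh[:160]=0;wh[228:]=0;wh[:,:245]=0;wh[:,325:]=0
P=np.array([onz(c,p,.021)[:2] for p in big(wh)])*1000;print("disc",cv2.minEnclosingCircle(P.astype(np.float32)))
dk=((hsv[...,2]<125)&(hsv[...,1]<110)&win)|yl|wh
dk=cv2.morphologyEx(dk.astype(np.uint8),cv2.MORPH_OPEN,np.ones((5,5)))
kk=big(dk);P=np.array([onz(c,p,.006)[:2] for p in kk])*1000
print("foot",cv2.minAreaRect(P.astype(np.float32)))
b=t.copy();cv2.drawContours(b,[kk.reshape(-1,1,2)],-1,(255,0,255),1);cv2.drawContours(b,[k.reshape(-1,1,2)],-1,(0,255,0),1)
cv2.imwrite("pics/w4z.png",crop(b,180,90,200,190,3))
E
```

```text
rim all ((611.5108032226562, -27.052059173583984), 42.714378356933594)
rim far ((610.2398681640625, -27.009140014648438), 41.88003158569336)
disc ((609.2196655273438, -26.95562171936035), 25.987140655517578)
foot ((600.9436645507812, -44.31964111328125), (178.4612579345703, 93.66357421875), 68.42887878417969)
```

View pics/w4z.png

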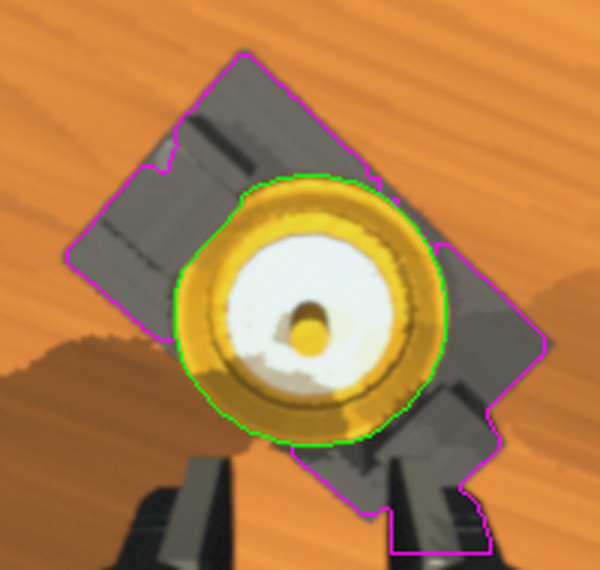

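Request:
jog_arm(increments=[[0.6,[1,-2.3,-2],-0.18],[0.6,[2.1,-4.6,-2],-0.36],[0.6,[3.1,-6.9,-2],-0.54],[0.6,[4.1,-9.2,-2],-0.72],[0.6,[5.2,-11.5,-2],-0.9],[0.6,[6.2,-13.8,-2],-1.08],[0.6,[7.3,-16,-2],-1.26],[0.6,[8.3,-18.3,-2],-1.44],[0.6,[9.3,-20.6,-2],-1.62],[0.6,[10.3,-22.9,-2],-1.8]])

```text
time_s: 9.1
ee_pos: [0.6246, 0.2229, 0.1849]
tool_rot: [[-0.571, 0.821, 0.011], [0.821, 0.57, 0.004], [-0.003, 0.012, -1.0]]
wrist_force: [0.4, -0.1, -0.3]
opening: 0.6
```

Request:
jog_arm(increments=[[0.6,[0,0,0.5],-0.18],[0.6,[0,0,1],-0.36],[0.6,[0,0,1.5],-0.54],[0.6,[0,0,2],-0.64],[0.6,[0,0,2],-0.64],[0.6,[0,0,2],-0.64],[0.6,[0,0,2],-0.64],[0.6,[0,0,2],-0.64],[0.6,[0,0,2],-0.64],[0.6,[0,0,2],-0.64]])

```text
time_s: 10.35
ee_pos: [0.6249, 0.223, 0.165]
tool_rot: [[-0.948, 0.318, 0.012], [0.318, 0.948, 0.005], [-0.009, 0.008, -1.0]]
wrist_force: [-0.1, 0.4, -0.2]
opening: 0.598
```

```bash
python3 - <<'E'
from h import *
s=arm.state(); print({k:np.round(s[k],4).tolist() for k in ("time_s","q","ee_pos","tool_rot","wrist_force","opening")})
c=cams.calibration("wrist");np.save("pics/cw5.npy",c,allow_pickle=True)
w=cams.capture("wrist")[:,:,::-1]
cv2.imwrite("pics/w5.png",w)
E
```

```text
{'time_s': 10.35, 'q': [0.2465, 0.5728, 0.2198, 1.2055, 0.0016, 0.5702], 'ee_pos': [0.6249, 0.223, 0.165], 'tool_rot': [[-0.948, 0.3181, 0.0115], [0.3182, 0.948, 0.0045], [-0.0095, 0.008, -0.9999]], 'wrist_force': [-0.1238, 0.3748, -0.2014], 'opening': 0.5983}
```

View pics/w5.png

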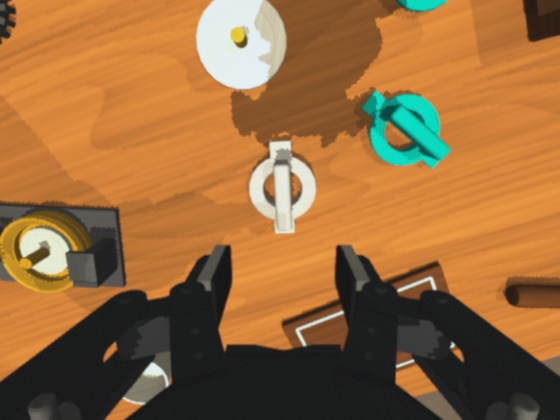

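```bash
python3 - <<'E'
from h import *
c=np.load("pics/cw5.npy",allow_pickle=True).item()
t=cv2.imread("pics/w5.png");hsv=cv2.cvtColor(t,cv2.COLOR_BGR2HSV)
m=((hsv[...,1]<80)&(hsv[...,2]>110)).astype(np.uint8);m[:135]=0;m[243:]=0;m[:,:235]=0;m[:,330:]=0
k=max(cv2.findContours(m,0,1)[0],key=cv2.contourArea)[:,0]
P=np.array([onz(c,p,.016)[:2] for p in k])*1000
print("circ",cv2.minEnclosingCircle(P.astype(np.float32)))
# ears: top & bottom rows
for lo,hi in ((k[:,1].min(),k[:,1].min()+4),(k[:,1].max()-2,k[:,1].max())):
  q=k[(k[:,1]>=lo)&(k[:,1]<=hi)];print("ear px",q.min(0),q.max(0))
cv2.imwrite("pics/w5z.png",crop(t,230,130,110,115,5))
E
```

```text
circ ((625.529052734375, 224.98519897460938), 46.63047790527344)
ear px [269 140] [290 144]
ear px [275 231] [294 233]
```

View pics/w5z.png

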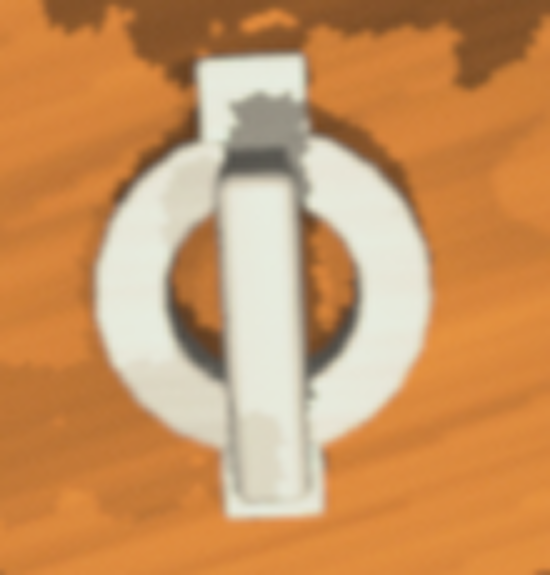

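```bash
python3 - <<'E'
from h import *
c=np.load("pics/cw5.npy",allow_pickle=True).item()
for a,b,z in (((280.4,141.2),(284.6,233.4),.016),((281.2,165),(285.2,230.5),.052)):
  A,B=onz(c,a,z),onz(c,b,z);d=A-B;print(((A+B)/2*1000).round(1),np.linalg.norm(d)*1000,np.degrees(np.arctan2(d[1],d[0])))
R=arm.state()["tool_rot"];print(np.degrees(np.arctan2(R[1,0],R[0,0])))
E
```

```text
[626.2 224.6  16. ] 91.98872462615131 163.94779128359096
[625.8 225.1  52. ] 58.38196168446307 164.8140745141785
161.4509329635952
```

Request:
jog_arm(increments=[[0.6,[0.1,0.1,2],-0.05],[0.6,[0.1,0.1,5],-0.05],[0.6,[0.1,0.1,7],-0.05],[0.6,[0.1,0.1,9],-0.05],[0.6,[0.1,0.1,9],-0.05],[0.6,[0.1,0.1,9],-0.05],[0.6,[0.1,0.1,9],-0.05],[0.6,[0.1,0.1,9],-0.05],[0.6,[0.1,0.1,9],-0.05],[0.6,[0.1,0.1,9],-0.05]])

```text
time_s: 11.65
ee_pos: [0.6253, 0.2247, 0.0751]
tool_rot: [[-0.963, 0.27, 0.012], [0.27, 0.963, 0.005], [-0.01, 0.008, -1.0]]
wrist_force: [0.4, 0.0, 0.1]
opening: 0.604
```

```bash
python3 - <<'E'
from h import *
R=arm.state()["tool_rot"];print(arm.state()["ee_pos"],np.degrees(np.arctan2(R[1,0],R[0,0])))
cv2.imwrite("pics/w6.png",cams.capture("wrist")[:,:,::-1])
E
```

```text
[0.62530972 0.22466577 0.07510935] 164.31544418327468
```

View pics/w6.png

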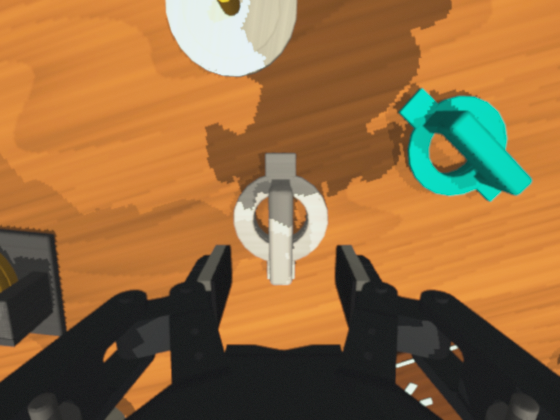

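Request:
jog_arm(increments=[[0.6,[0,0,1.5],0],[0.6,[0,0,3],0],[0.6,[0,0,4.5],0],[0.6,[0,0,4.9],0],[0.6,[0,0,4.9],0],[0.6,[0,0,4.9],0],[0,[0,0,4.9],0],[0,[0,0,4.9],0],[0,[0,0,4.9],0],[0,[0,0,4.9],0]], grip_force=70)

```text
time_s: 12.95
ee_pos: [0.6265, 0.2249, 0.0268]
tool_rot: [[-0.963, 0.27, 0.013], [0.27, 0.963, 0.005], [-0.011, 0.008, -1.0]]
wrist_force: [-0.4, -0.8, 4.1]
opening: 0.147
```

Request:
jog_arm(increments=[[0,[0,0,-2],0],[0,[0,0,-5],0],[0,[0,0,-8],0],[0,[-0.8,-4,-10],0.1],[0,[-1.8,-8.5,-10],0.19],[0,[-2.8,-13,-10],0.19],[0,[-3.8,-18,-10],0.19],[0,[-4.7,-22.5,-10],0.19],[0,[-5.2,-24.7,-10],0.19],[0,[-5.2,-24.7,-10],0.19]])

```text
time_s: 14.2
ee_pos: [0.6081, -0.0285, 0.1248]
tool_rot: [[-0.893, 0.449, 0.012], [0.449, 0.893, 0.005], [-0.008, 0.01, -1.0]]
wrist_force: [-0.5, 0.5, -2.4]
opening: 0.148
```

```bash
python3 - <<'E'
from h import *
s=arm.state(); print({k:np.round(s[k],4).tolist() for k in ("time_s","q","ee_pos","tool_rot","joint_velocities","wrist_force","opening")})
R=s["tool_rot"];print(np.degrees(np.arctan2(R[1,0],R[0,0])))
c=cams.calibration("wrist");np.save("pics/cw7.npy",c,allow_pickle=True)
cv2.imwrite("pics/w7.png",cams.capture("wrist")[:,:,::-1])
E
```

```text
{'time_s': 14.2, 'q': [-0.1546, 0.4827, -0.0363, 1.0408, 0.0071, 0.3115], 'ee_pos': [0.6081, -0.0285, 0.1248], 'tool_rot': [[-0.8933, 0.4493, 0.012], [0.4494, 0.8933, 0.0053], [-0.0083, 0.0101, -0.9999]], 'joint_velocities': [0.043, 0.0004, 0.0042, 0.004, 0.0202, 0.0085], 'wrist_force': [-0.4713, 0.4561, -2.359], 'opening': 0.1475}
153.29420374215042
```

View pics/w7.png

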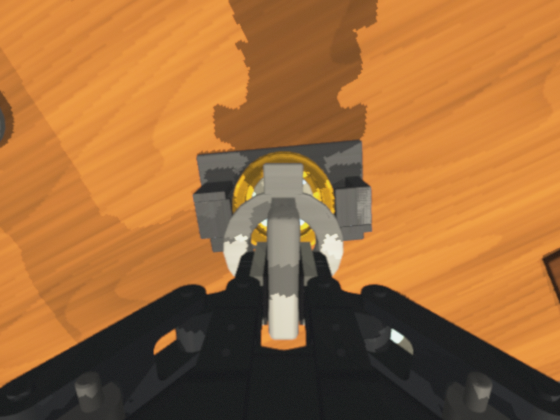

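Request:
jog_arm(increments=[[0,[0,0.1,1.5],0],[0,[0,0.1,3],0],[0,[0,0.1,4],0],[0,[0,0.1,4.8],0],[0,[0,0.1,5.5],0],[0,[0,0.1,6],0],[0,[0,0.1,6.5],0],[0,[0,0.1,7],0],[0,[0,0.1,7.2],0],[0,[0,0.1,7.2],0]])

```text
time_s: 15.5
ee_pos: [0.6094, -0.0259, 0.0528]
tool_rot: [[-0.894, 0.448, 0.012], [0.448, 0.894, 0.006], [-0.008, 0.011, -1.0]]
wrist_force: [0.3, 0.7, -1.7]
opening: 0.148
```

```bash
python3 - <<'E'
from h import *
s=arm.state(); print({k:np.round(s[k],4).tolist() for k in ("time_s","ee_pos","wrist_force","ft_torque","opening")})
c=cams.calibration("wrist");np.save("pics/cw8.npy",c,allow_pickle=True)
cv2.imwrite("pics/w8.png",crop(cams.capture("wrist")[:,:,::-1],150,100,270,220,2.8))
E
```

```text
{'time_s': 15.5, 'ee_pos': [0.6094, -0.0259, 0.0528], 'wrist_force': [0.3305, 0.7043, -1.7296], 'ft_torque': [0.0197, 0.0281, -0.0678], 'opening': 0.1481}
```

View pics/w8.png

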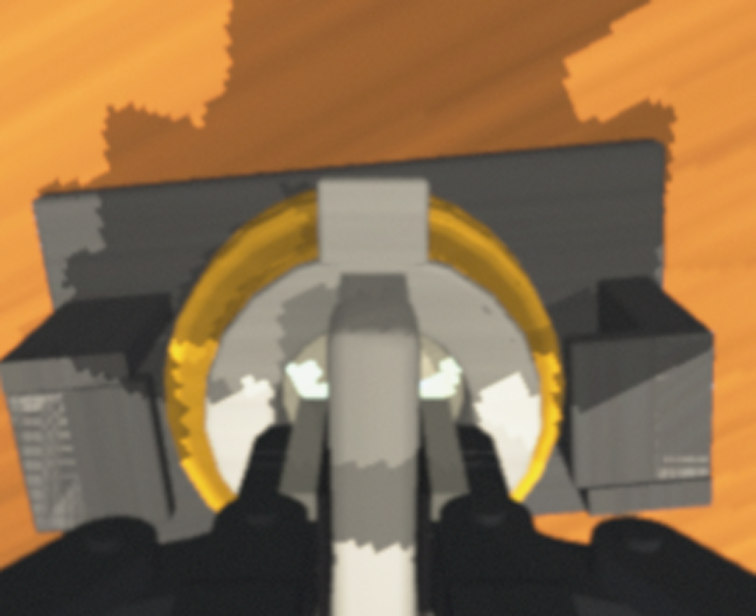

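Request:
jog_arm(increments=[[0,[0,-0.1,0],0],[0,[0,-0.15,0],0],[0,[0,-0.15,0.1],0],[0,[0,-0.15,0.2],0],[0,[0,-0.15,0.3],0],[0,[0,-0.15,0.4],0],[0,[0,-0.15,0.5],0],[0,[0,-0.15,0.5],0],[0,[0,-0.15,0.5],0],[0,[0,-0.15,0.5],0]])

```text
time_s: 16.8
ee_pos: [0.6092, -0.0272, 0.0495]
tool_rot: [[-0.894, 0.448, 0.013], [0.448, 0.894, 0.006], [-0.009, 0.011, -1.0]]
wrist_force: [-2.0, 0.8, 7.8]
opening: 0.148
```

```bash
python3 - <<'E'
from h import *
s=arm.state(); print({k:np.round(s[k],4).tolist() for k in ("time_s","ee_pos","wrist_force","ft_torque","opening")})
cv2.imwrite("pics/w9.png",crop(cams.capture("wrist")[:,:,::-1],150,100,270,220,2.8))
cv2.imwrite("pics/s9.png",crop(cams.capture("scene")[:,:,::-1],170,160,140,110,5))
E
```

```text
{'time_s': 16.8, 'ee_pos': [0.6092, -0.0272, 0.0495], 'wrist_force': [-2.0238, 0.7892, 7.7519], 'ft_torque': [0.0657, 0.9047, -0.0386], 'opening': 0.1476}
```

View pics/w9.png

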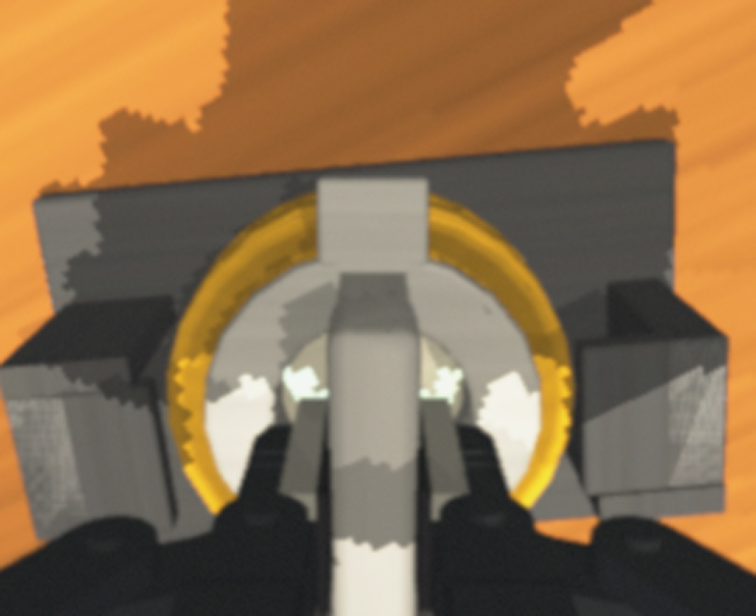

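View pics/s9.png

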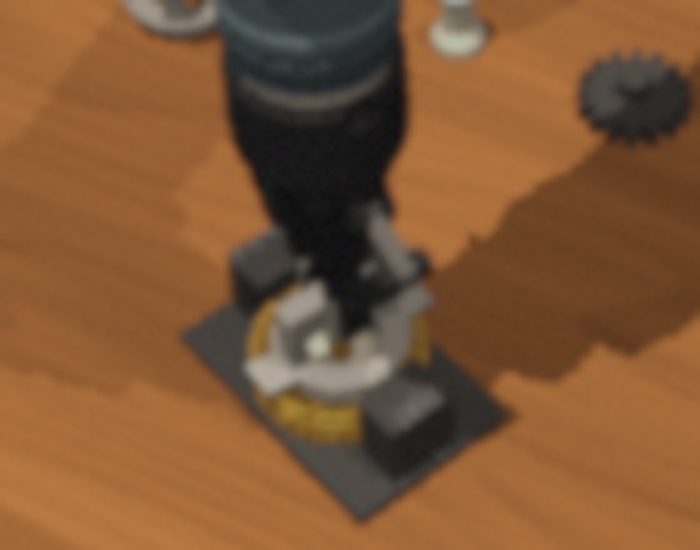

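Request:
jog_arm(increments=[[0,[0,0,-0.1],0],[0,[0,0,-0.1],0],[0.3,[0,0,-0.1],0],[0.3,[0,0,-0.1],0],[0.3,[0,0,-0.1],0],[0.3,[0,0,-0.1],0],[0.3,[0,0,-0.1],0],[0.3,[0,0,-0.1],0],[0.3,[0,0,-0.1],0],[0.3,[0,0,-0.1],0]])

```text
time_s: 18.15
ee_pos: [0.6092, -0.0272, 0.0505]
tool_rot: [[-0.894, 0.448, 0.013], [0.448, 0.894, 0.006], [-0.009, 0.011, -1.0]]
wrist_force: [0.5, 0.5, -0.6]
opening: 0.3
```

```bash
python3 - <<'E'
from h import *
s=arm.state(); print({k:np.round(s[k],4).tolist() for k in ("time_s","ee_pos","wrist_force","ft_torque","opening")})
c=cams.calibration("wrist");np.save("pics/cw10.npy",c,allow_pickle=True)
w=cams.capture("wrist")[:,:,::-1];cv2.imwrite("pics/w10r.png",w)
cv2.imwrite("pics/w10.png",crop(w,150,100,270,220,2.8))
cv2.imwrite("pics/s10.png",crop(cams.capture("scene")[:,:,::-1],170,160,140,110,5))
E
```

```text
{'time_s': 18.15, 'ee_pos': [0.6092, -0.0272, 0.0505], 'wrist_force': [0.4806, 0.493, -0.613], 'ft_torque': [0.047, -0.0438, -0.044], 'opening': 0.3003}
```

View pics/w10.png

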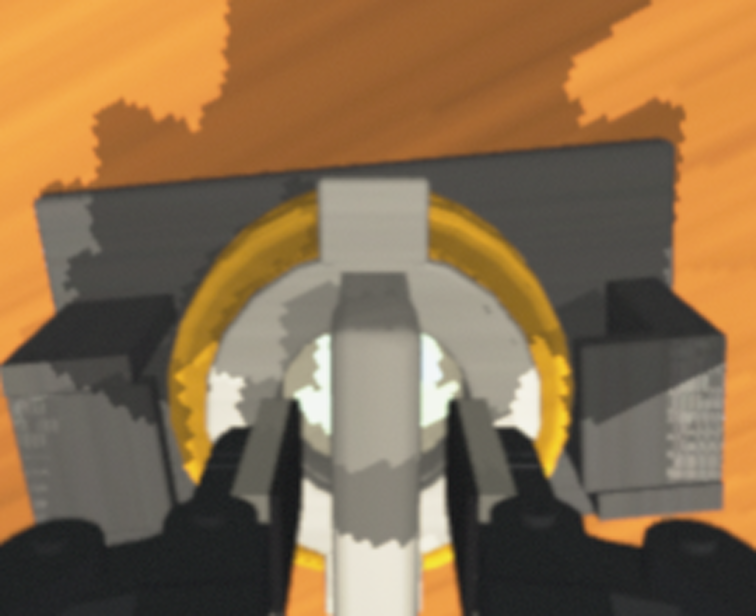

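View pics/s10.png

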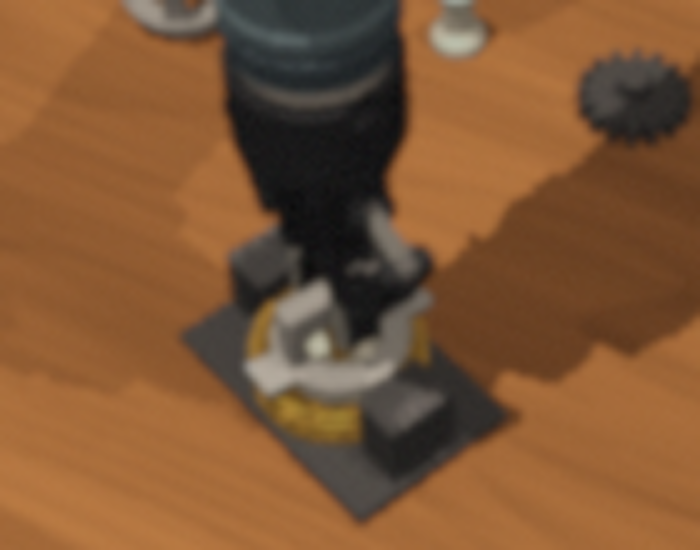

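```bash
python3 - <<'E'
from h import *
c=np.load("pics/cw10.npy",allow_pickle=True).item()
g=lambda x,y:(150+x/2.8,100+y/2.8)
for z in (.035,.037,.039,.041):
  A,B=onz(c,g(318,182),z),onz(c,g(429,182),z);M=(A+B)/2
  C,D=onz(c,g(206,400),z),onz(c,g(541,400),z)
  print(z,"ear w",np.linalg.norm(A-B)*1000,"chord",np.linalg.norm(C-D)*1000,"ear tip dist from housing c",np.hypot(*(M[:2]-[.6102,-.027]))*1000)
E
```

```text
0.035 ear w 20.350153404993392 chord 66.27381534855628 ear tip dist from housing c 46.15149131085705
0.037 ear w 20.0917319964255 chord 65.43222106802676 ear tip dist from housing c 46.482996144708075
0.039 ear w 19.833310587857614 chord 64.59062678749714 ear tip dist from housing c 46.81452216200204
0.041 ear w 19.57488917928973 chord 63.74903250696757 ear tip dist from housing c 47.14606891586006
```

Request:
jog_arm(increments=[[0,[0,0,0],0],[0,[0,0,0],0],[0,[0,0,0],0],[0,[0,0,0],0],[0,[0,0,0],0.12],[0,[0,0,0],0.24],[0,[0,0,0],0.36],[0,[0,0,0],0.48],[0,[0,0,0],0.6],[0,[0,0,0],0.6]], grip_force=40)

```text
time_s: 19.5
ee_pos: [0.6098, -0.0273, 0.0508]
tool_rot: [[-0.486, 0.874, 0.014], [0.874, 0.486, 0.005], [-0.002, 0.015, -1.0]]
wrist_force: [1.2, -0.3, 2.0]
opening: 0.155
```

```bash
python3 - <<'E'
from h import *
s=arm.state(); print({k:np.round(s[k],4).tolist() for k in ("time_s","ee_pos","wrist_force","ft_torque","opening")})
R=s["tool_rot"];print(np.degrees(np.arctan2(R[1,0],R[0,0])))
w=cams.capture("wrist")[:,:,::-1]
cv2.imwrite("pics/w11.png",crop(w,150,100,270,220,2.8))
E
```

```text
{'time_s': 19.5, 'ee_pos': [0.6098, -0.0273, 0.0508], 'wrist_force': [1.1906, -0.2502, 1.9603], 'ft_torque': [-0.1251, -0.1322, 0.0101], 'opening': 0.1545}
119.08904121960276
```

View pics/w11.png

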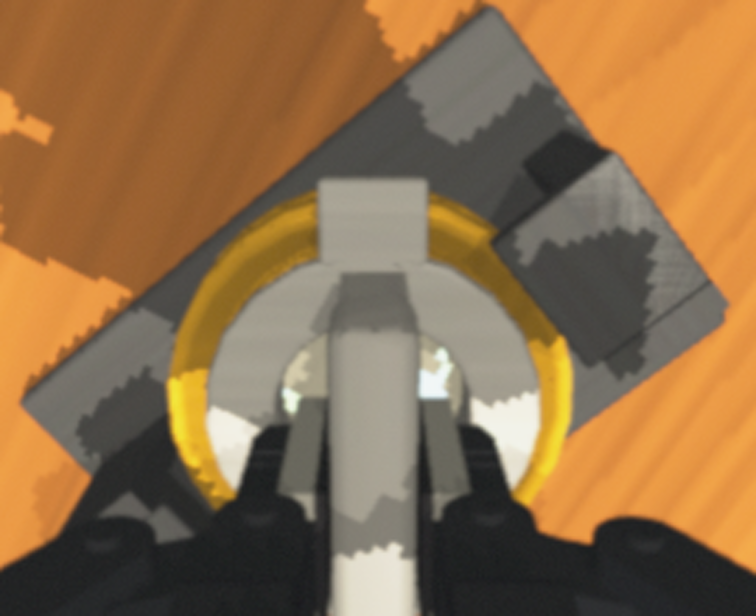

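Request:
jog_arm(increments=[[0,[0,0,0],0.12],[0,[0,0,0],0.24],[0,[0,0,0],0.36],[0,[0,0,0],0.48],[0,[0,0,0],0.6],[0,[0,0,0],0.7],[0,[0,0,0],0.78],[0,[0,0,0],0.84],[0,[0,0,0],0.9],[0,[0,0,0],0.9]])

```text
time_s: 20.8
ee_pos: [0.6098, -0.0275, 0.0508]
tool_rot: [[0.38, 0.925, 0.015], [0.925, -0.38, 0.005], [0.01, 0.012, -1.0]]
wrist_force: [0.7, -2.1, 1.7]
opening: 0.153
```

```bash
python3 - <<'E'
from h import *
s=arm.state(); print({k:np.round(s[k],4).tolist() for k in ("time_s","ee_pos","wrist_force","ft_torque","opening")})
R=s["tool_rot"];print(np.degrees(np.arctan2(R[1,0],R[0,0])))
w=cams.capture("wrist")[:,:,::-1]
cv2.imwrite("pics/w12.png",crop(w,150,100,270,220,2.8))
E
```

```text
{'time_s': 20.8, 'ee_pos': [0.6098, -0.0275, 0.0508], 'wrist_force': [0.6895, -2.1288, 1.7246], 'ft_torque': [-0.2682, 0.0924, 0.0252], 'opening': 0.1533}
67.67943033368472
```

View pics/w12.png

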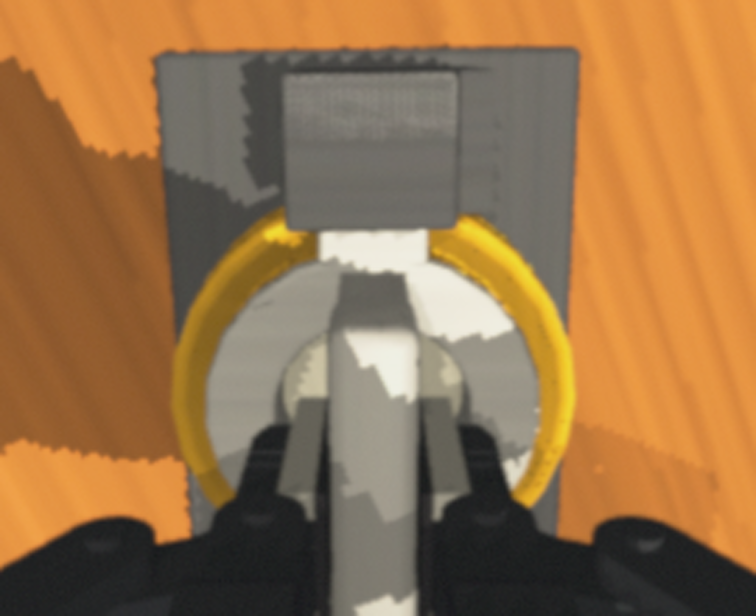

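Request:
jog_arm(increments=[[0,[0,0,0],0],[0.3,[0,0,0],0],[0.3,[0,0,0],0],[0.3,[0,0,0],0],[0.3,[0,0,0],0],[0.3,[0,0,-1],0],[0.3,[0,0,-3],0],[0.3,[0,0,-6],0],[0.3,[0,0,-10],0],[0.3,[0,0,-13],0]])

```text
time_s: 22.1
ee_pos: [0.6085, -0.0282, 0.1836]
tool_rot: [[0.38, 0.925, 0.017], [0.925, -0.38, 0.005], [0.011, 0.014, -1.0]]
wrist_force: [0.4, 0.6, 0.8]
opening: 0.301
```

Request:
jog_arm(increments=[[0.3,[-2,0,-2],0],[0.3,[-5,0,-2],0],[0.3,[-8,0,-2],0],[0.3,[-10,0,-2],0],[0.3,[-10,0,-2],0],[0.3,[-10,0,-2],0],[0.3,[-10,0,-2],0],[0.3,[-10,0,-2],0],[0.3,[-10,0,-2],0],[0.3,[-10,0,-2],0]])

```text
time_s: 23.35
ee_pos: [0.5703, -0.1206, 0.2024]
tool_rot: [[0.379, 0.925, 0.017], [0.925, -0.38, 0.005], [0.011, 0.014, -1.0]]
wrist_force: [-0.2, -1.0, 0.4]
opening: 0.299
```

```bash
python3 - <<'E'
from h import *
s=arm.state(); print({k:np.round(s[k],4).tolist() for k in ("time_s","ee_pos","wrist_force","opening")})
c=cams.calibration("wrist");np.save("pics/cw13.npy",c,allow_pickle=True)
w=cams.capture("wrist")[:,:,::-1];cv2.imwrite("pics/w13.png",w)
cv2.imwrite("pics/s13.png",crop(cams.capture("scene")[:,:,::-1],170,160,140,110,5))
E
```

```text
{'time_s': 23.35, 'ee_pos': [0.5703, -0.1206, 0.2024], 'wrist_force': [-0.1614, -0.9589, 0.4058], 'opening': 0.299}
```

View pics/w13.png

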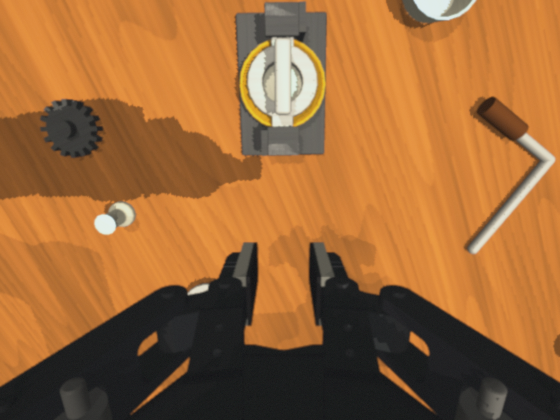

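View pics/s13.png

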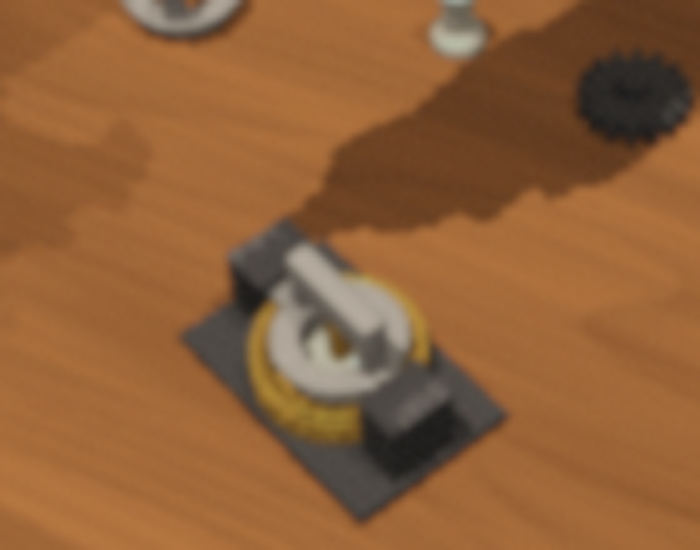

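```bash
python3 - <<'E'
from plant import arm
print(arm.finish_job())
E
```

```text
the job is handed in; nothing more can be done
None
```

I closed the sound box and handed the job in at about 23.5 s of the 61 s allowed. No verdict was reported.

- **Diaphragm:** I picked the small 52 mm one up by its stem, lowered it into the barrel and let go. The wrist picture then showed it flat, stem up, about 1 mm off the barrel centre.
- **Ring:** I picked up the eared steel ring by its bar and set it in with its ears about 85° off the claw line. I let go so it could settle, gripped it again, and turned it about 86° clockwise. The ears then stood under the claws, within about 1° of the claw line. I let go and backed the arm away.

**Last checks:** The final wrist and scene pictures show the bar along the claw line and both ears under the claws. The gripper was well clear and the wrist force was about 1 N. I stopped with the ears centred under the claws and did not turn them on against the stops, which would be about 6° further.

**One disagreement:** When I set the ring down, it touched at about 8 N with the tool 1.7 mm higher than I expected, and pressing to one side. That is why I let go and gripped it again. Its apparent size in the wrist picture then put it at the seated height, to about 1.5 mm, and the turn met almost no resistance.

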